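# Lock off the desk's changeover isolator

## Task

An electrician is about to open the power box on the desk, so lock its supply off: push the switch handle round to its middle (off) position, where the slot of the disc under it lines up with the flat locking bar, and push the bar through the disc by its upright tab until it is fully home. Then prove the lock: give the handle a firm push back towards where it stood, hold it a moment, and draw clear. Only push: grip neither handle nor tab, and leave the loose things on the desk where they lie.

Things in the scene. Friction and masses are not known exactly. Their poses are not given: they have to be found in the camera images.
- isolator: grey power box screwed to the desk, three round outlets towards the robot. Origin on the desk under the axis of the switch disc; x: the way the bar is pushed (to the robot's right, -y of the room, within 20 degrees), y: away from the robot, z up. It spans x -140 to 78, y -62 to 62 mm, top z 72 mm (black plate under switch: z 75)
- bar_guide (a point): centre of the top of the steel guide that the bar slides in: isolator x -47, y 0, z 91 mm; the guide spans x -58 to -36, y -23 to 23 mm. A like, narrower keeper (y -12 to 12 mm, top z 91 mm) stands beyond the disc at isolator x 32 to 40 mm. Axes as the isolator's
- switch_turn (a joint): turn of disc and handle, rad, counter-clockwise from above positive. 0: middle, off: handle along the isolator's y, slot in line with the bar. Range -1.45 to 1.45, no stop or click at 0; starts at -1.40 to -0.75 (handle pointing to the robot's right). Friction 0.12 N m; stays where left. With the bar home it has about 0.07 rad of play each way
- switch_disc: aluminium disc, 56 mm across, a 13 mm wide slot right across its top, 79 to 92 mm above the desk; the black lever handle is fixed on it, square to the slot. Origin on the axis, 75 mm above the desk; y: along the handle, x: along the slot. Handle: y -24 to 74 mm, 18 mm wide at the axis, 13 mm at the tip, flanks upright, 92 to 116 mm above the desk
- handle_push (a point): point in the middle of the handle's outer part, 55 mm from the axis, 107 mm above the desk; the handle is 14 mm wide there. Axes as the disc's
- locking_bar (a joint): travel of the locking bar, m: 0 drawn back (start), 0.088 home at its stop, padlock hole in its nose past the keeper. Steel, 10 x 6 mm, along the isolator's x at y 0, 81 to 87 mm above the desk; friction 1.5 N, stays where left. Its nose tapers to 7 mm and enters the slot, centring the disc, if that is within about 0.15 rad of the middle; else the disc stops it
- bar_tab (a point): middle of the rear face (the one to push, towards -x of the isolator) of the bar's upright tab: 5 mm thick, 24 mm wide, 81 to 114 mm above the desk. This point is 102 mm above the desk, at isolator x -153 mm with the bar drawn back, -65 mm with it home. Axes as the isolator's
- padlock: closed brass padlock lying flat in front of the isolator, body 36 x 40 x 16 mm, shackle of 6 mm steel reaching 49 mm along its x from the origin; the electrician's own, not to be used. Origin under the middle of its body
- screwdriver: screwdriver with black handle lying on the desk, 150 mm long, 26 mm thick; origin under its middle
- stapler: blue and grey stapler at the back of the desk, 37 x 145 x 55 mm; origin under its middle
- gel_bottle: white hand gel bottle with blue cap at the back of the desk, 38 x 47 x 106 mm, upright; origin under its middle
- glue_stick: red and white glue stick at the back left, 27 mm thick, 92 mm tall, upright; origin under its middle
- mouse: black computer mouse by the monitor's foot, 110 x 54 x 40 mm; origin under its middle
- eraser: two-tone eraser at the back of the desk, 18 x 52 x 12 mm; origin under its middle
- pen_black: black pen lying on the open notebook at the front left, 142 mm long, 9 mm thick; origin under its middle

How it is judged:
On the way, in this order (a step that is already met when the one before it is completed fails the run):
1. the locking bar is home through the disc (84 mm or more of its 88 mm), the switch in its middle position (value of joint locking_bar above 0.084 m and value of joint switch_turn between -0.18 and 0.18 rad), for 0.2 s.
2. the fingers push the handle back against the lock with over 2.5 N for 0.1 s, and it holds (all of step 1 and contact force between the fingers and switch_disc above 2.5 N and value of joint switch_turn below -0.02 rad), for 0.1 s.
At the end, for the whole second after the job is handed in: the locking bar is home (84 mm or more of its 88 mm), at rest, and the switch handle is held within 0.18 rad of its middle position (all of step 1 and velocity of joint locking_bar below 0.01 m/s); the robot touches nothing.
It fails at once if the handle is gripped between the fingers instead of pushed (contact force between the fingers and switch_disc above 1 N and x of the grasp point in the frame of switch_disc between -0.005 and 0.005 m and y of the grasp point in the frame of switch_disc between 0 and 0.08 m and z of the grasp point in the frame of switch_disc below 0.055 m).
It fails at once if the bar's tab is gripped between the fingers instead of pushed (x of the grasp point in the frame of bar_tab between -0.0025 and 0.0075 m and y of the grasp point in the frame of bar_tab between -0.014 and 0.014 m and z of the grasp point in the frame of bar_tab below 0.026 m).
It fails at once if a loose thing on the desk is moved or lifted by more than 3 cm (distance of any of padlock, screwdriver, stapler, gel_bottle, glue_stick, mouse, eraser, pen_black from where it was at the start of the episode above 0.03 m).
It also fails if it takes over 48 s, if anything falls off the work surface, if the arm or the gripper's body presses on something with over 40 N, if the wrist force passes 120 N, or if a joint passes its speed limit or range.

## Robot

A 6-joint arm with a two-finger parallel gripper is mounted at the origin on the work surface; the furniture and walls round the work are solid. World frame = base frame: x ahead of the robot, y to its left, z up, the work surface at z = 0. Lengths are in m, angles in rad, forces in N, time in s.
With the tool pointing down it reaches from about 0.275 to 0.975 m from the base axis. Payload 8.4 kg.
Tool frame: the origin (TCP) lies at the very end of the fingers, on their centre line; the grasp point (between the pads) lies 19 mm behind it; z points along the fingers, y is the line along which they close (so a half turn about z gives the same grasp; the last joint's range is limited). The gripper opens to 92 mm and grips with 3 to 60 N. Pads are 20 mm wide; open, the fingers measure 128 mm over their backs; the gripper's body (75 mm by 189 mm) begins 69 mm behind the grasp point.
Start: joints at [1.346, 0.353, 1.633, -0, 1.155, -0.002], TCP at [0.138, 0.61, 0.215] pointing down, gripper open.
Joint ranges: [-2.63, 2.63], [-0.92, 2.1], [0.06, 2.66], [-1.3, 4.44], [0, 2.69], [-3.02, 3.02]. Speed limits (rad/s): [2.22, 2.22, 2.79, 3.14, 3.14, 3.14].

## Interface

Orientations are given as a unit quaternion [x, y, z, w].
In Python, from bench import readout, viewer, env gives the robot as it stands.
- The arm moves only by the tool arm_command, never from a script. Its argument "rows" is a list of rows, each a list of 3 entries, a list of its own where there are three numbers: the opening in per cent of the stroke, from 0 (shut) to 100 (fully open), then the shift along the tool's x, y, z in mm, then the turn, a rotation vector about the tool's x, y, z in degrees. A call has 1 to 8 rows; each row is the pose to reach, as a shift and turn from the pose commanded when the call began, along the tool's axes at that moment; what a row does not reach only later rows make up. A row lasts 1/10 s, in which the tool goes at most 50 mm and 8.59 degrees, less where a joint would pass 70% of its speed; a pose out of reach is approached as far as the arm can. A call with a gripper value outside its range is refused whole. The fingers move at their own pace and stop on an object; "grip_force" is the grip in N (left out, the last holds). Time passes only in rows, so rows that repeat a pose let the fingers close. It gives the time, the measured TCP pose, the force, the opening and the grip force at its end, in the units of the state.
- readout.observe(): the state, without advancing time (a new reading comes with each control period).
- viewer.get_image(name): name is "scene" or "top"; returns a dict with "image" (384x512x3 uint8, blue, green, red), "depth" (384x512 float32, m along the optical axis (not along the pixel's ray), 0 where there is no reading), "fov_y" (degrees; the focal length in pixels is half the picture's height over the tangent of half this angle, whatever the lens; pixels are square), "cx", "cy" (the principal point, pixels), "k1" (the pictures are not rectified: a ray, as slopes to the right and down, at radius r is drawn at 1 + k1 r^2 times it, then the intrinsics apply), "extrinsics" (4x4, takes a point from camera to world coordinates). Camera axes: x right, y up, looking along -z (the intrinsics and any distortion apply to the point x, -y, -z); pixel columns grow to the right and rows downward; lengths in m; the calibration is good to about 2 mm. A picture is of the moment at which its call begins.
- env.job_done(): hands the job in; it is judged then, once.
The state is a dict: "time_s": time; "joint_positions": joint angles; "joint_velocities": joint speeds; "joint_torque": joint torques, N m; "ee_pos": TCP position; "orientation": TCP orientation; "force": force on the tool from outside, world axes, zero at the start; "torque": the same for the moment, N m; "gripper_width": finger opening in m; "grasp_force": force on a finger pad.
Only numpy, scipy, OpenCV 4.12 (cv2) and the standard library are available. Lean on these libraries where they do the work, as an engineer would, in place of code of your own. Each camera call takes 0.05 s, during which the arm holds its last target. There are 200 camera calls.

## Working session

There is one attempt and no reset: what is moved stays moved. The work goes in short steps, Python scripts to look and compute and a tool call to move; the robot and the scene stay as the last step left them, time stands still between calls to the robot, and variables do not carry over. Pictures are saved under pics/ and viewed, at most 10 in all, crops included, and the job is handed in when it is done.

Besides the shell and the picture viewer there is one more tool, called after "Call:" as name([rows], argument=value, ...), one row to a line, values as JSON. arm_command: Moves the arm, as the interface text tells. Its arguments: {"type":"object","properties":{"rows":{"type":"array"},"grip_force":{"type":"number"}},"required":["rows"]}

```bash
mkdir -p pics
cat > h.py <<'E'
import numpy as np,cv2,pickle
from bench import readout,viewer,env
def grab(n):
    d=viewer.get_image(n); pickle.dump(d,open(f'pics/{n}.pkl','wb')); return d
def load(n): return pickle.load(open(f'pics/{n}.pkl','rb'))
def K(d):
    f=d['image'].shape[0]/2/np.tan(np.radians(d['fov_y'])/2); return f
def slopes(d,u,v):
    f=K(d); q=np.array([(u-d['cx'])/f,(v-d['cy'])/f]); p=q.copy()
    for _ in range(30): p=q/(1+d['k1']*(p@p))
    return p
def ray(d,u,v):
    p=slopes(d,u,v); E=np.array(d['extrinsics']); return E[:3,3],E[:3,:3]@np.array([p[0],-p[1],-1.])
def atz(d,u,v,z):
    o,r=ray(d,u,v); return o+r*(z-o[2])/r[2]
def atd(d,u,v):
    o,r=ray(d,u,v); return o+r*d['depth'][int(round(v)),int(round(u))]
def proj(d,P):
    E=np.array(d['extrinsics']); c=E[:3,:3].T@(np.array(P)-E[:3,3]); p=np.array([c[0],-c[1]])/-c[2]
    return p*(1+d['k1']*(p@p))*K(d)+[d['cx'],d['cy']]
E
python3 - <<'E'
from h import *
for n in('scene','top'):
    d=grab(n); cv2.imwrite(f'pics/{n}1.png',cv2.resize(d['image'],(800,600),interpolation=cv2.INTER_CUBIC))
    print(n,d['fov_y'],d['k1'],np.array(d['extrinsics']).round(3))
s=readout.observe();print(s)
E
```

```text
scene 42.8868951431755 -0.12666696633011515 [[ 0.681  0.434 -0.589 -0.349]
 [-0.732  0.383 -0.564 -0.7  ]
 [-0.019  0.815  0.579  0.912]
 [ 0.     0.     0.     1.   ]]
top 56.020749589263126 0.03534025997265911 [[ 0.005  0.981 -0.195  0.29 ]
 [-1.     0.001 -0.017  0.062]
 [-0.016  0.195  0.981  0.936]
 [ 0.     0.     0.     1.   ]]
{'time_s': 0.1, 'joint_positions': array([ 1.34563122e+00,  3.53591725e-01,  1.63405460e+00, -1.60582669e-05,
        1.15517340e+00, -2.42761954e-03]), 'joint_velocities': array([-0.00016094, -0.00137638, -0.00218321, -0.00091949, -0.00186141,
        0.00087881]), 'joint_torque': array([ 2.44961830e-04, -5.94907486e+01, -3.34930694e+01,  6.99887658e-02,
        1.83544157e-02, -2.59649795e-05]), 'ee_pos': array([0.13798721, 0.60912972, 0.21393295]), 'orientation': array([ 1.11135423e-01,  9.93805082e-01, -6.10399647e-04, -6.23712651e-05]), 'force': array([0.29863826, 0.97157437, 0.18736966]), 'torque': array([-0.0949526 ,  0.03474765,  0.02448327]), 'grasp_force': 0.0, 'gripper_width': 0.09231567421983979}
```

View pics/top1.png

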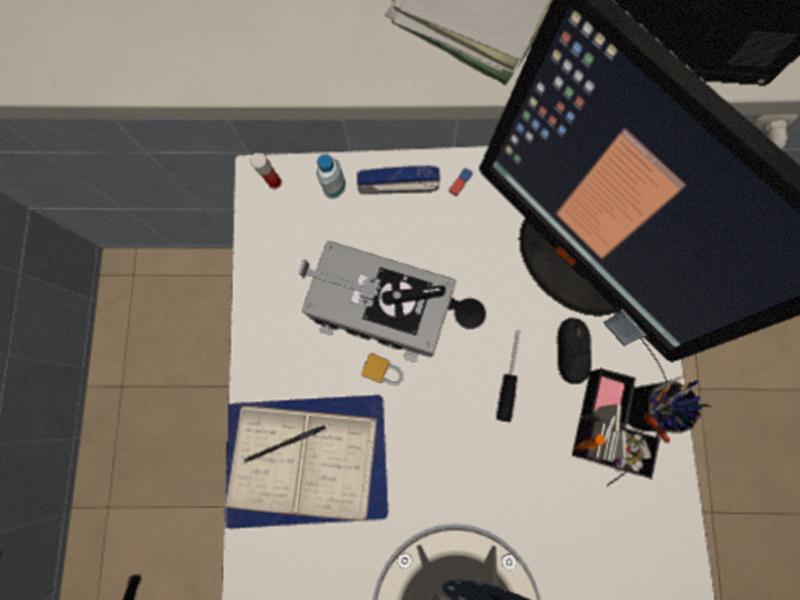

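View pics/scene1.png

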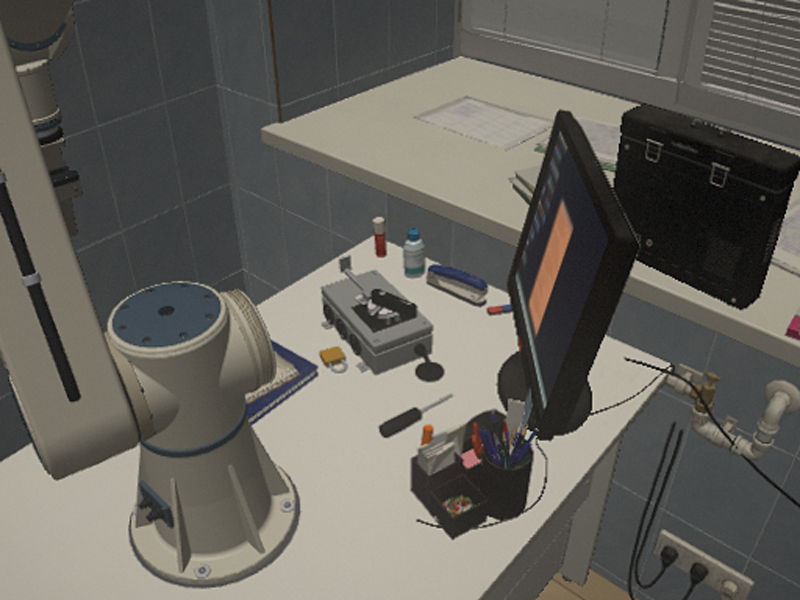

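The top view shows the box with its corners at about (330,242), (456,278), (435,355) and (303,312), the disc at (397,296), the handle tip at (443,291) and the tab at (305,268). The scene view agrees. I'll enlarge the area around the box.

Run:
```python
from h import *
d=load('top'); c=d['image'][145:235,185:305]; cv2.imwrite('pics/crop.png',cv2.resize(c,None,fx=6.6667,fy=6.6667,interpolation=cv2.INTER_CUBIC))
```

```text
(no output)
```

View pics/crop.png

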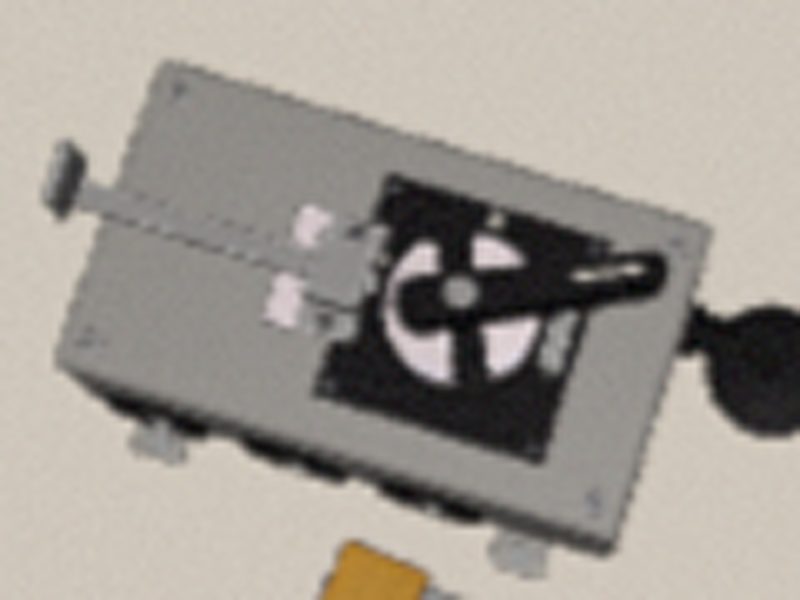

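The crop shows the box top corners at TL(165,62), TR(710,230), BR(612,550) and BL(60,360). The handle axis is at (460,292), its tip at (665,270), and the tab top at about (68,175).

```bash
cat >> h.py <<'E'
def c2p(x,y): return (x+.5)/6.6667-.5+185,(y+.5)/6.6667-.5+145
E
python3 - <<'E'
from h import *
from scipy.optimize import least_squares
d=load('top')
cs=[(165,62),(710,230),(612,550),(60,360)]; L=np.array([(-140,62),(78,62),(78,-62),(-140,-62)])/1e3
W=np.array([atz(d,*c2p(*c),.072)[:2] for c in cs])
def T(p,l): 
    c,s=np.cos(p[2]),np.sin(p[2]); return np.array([p[0]+c*l[...,0]-s*l[...,1],p[1]+s*l[...,0]+c*l[...,1]]).T
r=least_squares(lambda p:(T(p,L)-W).ravel(),[.55,.1,-1.57]); p=r.x
print('pose',p,np.degrees(p[2]),'res mm',(r.fun*1e3).round(1))
ax=atz(d,*c2p(460,292),.116); tip=atz(d,*c2p(664,270),.114)
print('axis',ax,'tip',tip, 'depth',atd(d,*c2p(460,292)),atd(d,*c2p(250,100)))
v=(tip-ax)[:2]; print('len',np.linalg.norm(v),'q',np.arctan2(v[1],v[0])-p[2]-np.pi/2)
for n,z in (('top',.114),('scene',.114)):
    D=load(n)
    for nm,l in (('tab',(-150.5,0)),('axis',(0,0))):
        P=np.append(T(p,np.array(l)/1e3),z); print(n,nm,P.round(4),proj(D,P).round(1))
print('tab seen',atz(d,*c2p(70,147),.114),atz(d,*c2p(52,212),.114))
# scene crop w/ predicted marks
D=load('scene'); u,v=proj(D,np.append(T(p,np.array([-.03,0])),.09)).astype(int)
print(u,v)
im=cv2.resize(D['image'][v-45:v+45,u-60:u+60],None,fx=6.6667,fy=6.6667,interpolation=cv2.INTER_CUBIC)
for l in L:
    a=(proj(D,np.append(T(p,l),.072))-[u-60,v-45]+.5)*6.6667; cv2.drawMarker(im,tuple(a.astype(int).tolist()),(0,0,255),1,14,1)
for l,z in (((-.153,.012),.114),((-.153,-.012),.114),((0,0),.116)):
    a=(proj(D,np.append(T(p,np.array(l)),z))-[u-60,v-45]+.5)*6.6667; cv2.drawMarker(im,tuple(a.astype(int).tolist()),(0,255,0),0,14,1)
cv2.imwrite('pics/sc2.png',im)
E
```

```text
pose [ 0.46682783  0.09022863 -1.88498618] -108.00175235225758 res mm [ 2.3  0.7 -0.4 -3.3 -0.  -1.6 -1.8  4.1]
axis [0.46899142 0.09061872 0.116     ] tip [0.4773737  0.01938154 0.114     ] depth [0.46847454 0.09053581 0.11836169] [0.55212949 0.17132149 0.07146099]
len 0.07172863878008769 q -1.1394778546844793
top tab [0.5133 0.2334 0.114 ] [193.2 170.1]
top axis [0.4668 0.0902 0.114 ] [253.8 189.5]
scene tab [0.5133 0.2334 0.114 ] [220.1 164.5]
scene axis [0.4668 0.0902 0.114 ] [243.7 188.9]
tab seen [0.52185343 0.22935103 0.114     ] [0.49812065 0.23477986 0.114     ]
238 190
```

View pics/sc2.png

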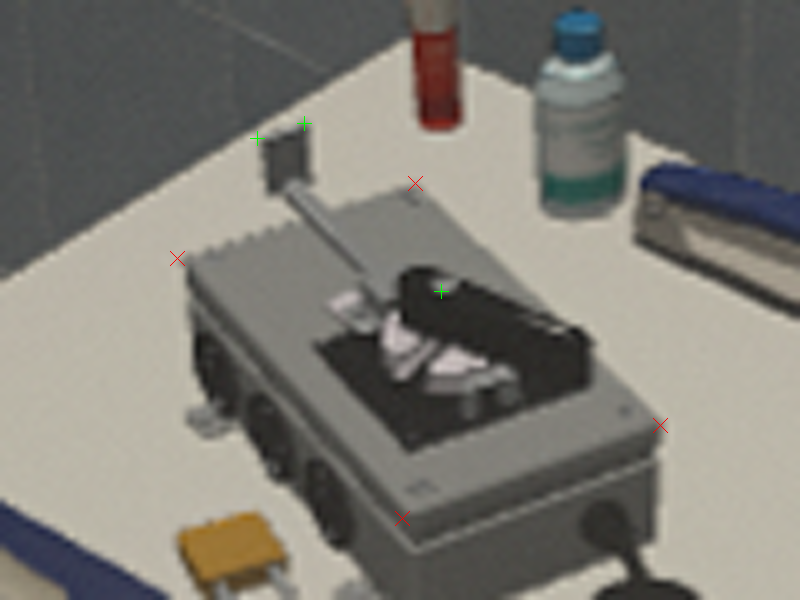

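```bash
cat >> h.py <<'E'
from scipy.spatial.transform import Rotation as R
O=np.array([.468,.0895]); YAW=np.radians(-107.5)
X=np.array([np.cos(YAW),np.sin(YAW)]); Y=np.array([-X[1],X[0]])
def i2w(x,y,z): return np.append(O+(x*X+y*Y)/1e3,z)
def w2i(p): q=np.array(p[:2])-O; return np.array([q@X,q@Y])*1e3
def tgt(q): # finger centre (iso mm): closed fingers 36x20, corner on cw flank at r=55
    u=np.array([-np.sin(q),np.cos(q)]); m=np.array([np.cos(q),np.sin(q)]); return 55*u+7*m+[18,-10]
def rel(P,s=None):
    s=s or readout.observe(); r=R.from_quat(s['orientation']); return (r.inv().apply(np.array(P)-s['ee_pos'])*1e3).round(1)
def turn(s=None): # to tool y = -X, z down
    s=s or readout.observe(); M=np.array([[-Y[0],-X[0],0],[-Y[1],-X[1],0],[0,0,-1]]).T.T
    return np.degrees((R.from_quat(s['orientation']).inv()*R.from_matrix(M)).as_rotvec()).round(2)
E
python3 - <<'E'
from h import *
a=i2w(85,-12,.2)
print('goal',a,rel(a),turn())
d=load('top'); pts=np.array([atd(d,u,v) for v in range(0,384,2) for u in range(230,512,2) if d['depth'][v,u]>0])
m=pts[(pts[:,2]>.12)&(pts[:,0]<.75)&(pts[:,0]>.35)]
for y in np.arange(-.4,.1,.04):
    k=m[(abs(m[:,1]-y)<.02)]; 
    if len(k): print(round(y,2),'minx',k[:,0].min().round(3),'minz',k[:,2].min().round(3))
for q in(-1.25,-1.15,-.8,-.5,-.25,0): print(q,tgt(q).round(1),i2w(*tgt(q),.098).round(4))
E
```

```text
goal [0.4309954  0.01204253 0.2       ] [-417.7 -517.6   14.6] [-0.07  0.    4.74]
-0.4 minx 0.745 minz 0.143
-0.36 minx 0.396 minz 0.286
-0.32 minx 0.377 minz 0.121
-0.28 minx 0.413 minz 0.121
-0.24 minx 0.454 minz 0.12
-0.2 minx 0.501 minz 0.121
-0.16 minx 0.544 minz 0.121
-0.12 minx 0.59 minz 0.12
-0.08 minx 0.633 minz 0.12
-0.04 minx 0.672 minz 0.121
-0.0 minx 0.745 minz 0.135
0.04 minx 0.745 minz 0.134
0.08 minx 0.745 minz 0.136
-1.25 [72.4  0.7] [0.4469 0.0202 0.098 ]
-1.15 [71.1  6.1] [0.4524 0.0199 0.098 ]
-0.8 [62.3 23.3] [0.4715 0.023  0.098 ]
-0.5 [50.5 34.9] [0.4861 0.0308 0.098 ]
-0.25 [38.4 41.6] [0.4961 0.0404 0.098 ]
0 [25. 45.] [0.5034 0.0521 0.098 ]
```

Call:
arm_command([
  [0,[-418,-518,10],[0,0,4.7]],
  [0,[-418,-518,10],[0,0,4.7]],
  [0,[-418,-518,10],[0,0,4.7]],
  [0,[-418,-518,10],[0,0,4.7]],
  [0,[-418,-518,10],[0,0,4.7]],
  [0,[-418,-518,10],[0,0,4.7]],
  [0,[-418,-518,10],[0,0,4.7]],
  [0,[-418,-518,10],[0,0,4.7]],
], grip_force=10)

```text
time_s: 0.9
ee_pos: [0.3146, 0.2486, 0.2086]
orientation: [0.152, 0.988, 0.0, 0.0]
force: [0.7, 0.5, 0.5]
gripper_width: 0.03
grasp_force: 0.0
```

```bash
python3 -c "
from h import *
s=readout.observe();print(s['ee_pos'],s['gripper_width'],rel(i2w(85,-12,.2)),turn())"
```

```text
[0.31455104 0.24863159 0.20855414] 0.029971755048663402 [-182.  -190.8    8.6] [0.01 0.01 0.07]
```

Call:
arm_command([
  [0,[-170,-178,5],[0,0,0]],
  [0,[-170,-178,5],[0,0,0]],
  [0,[-170,-178,5],[0,0,0]],
  [0,[-170,-178,5],[0,0,0]],
  [0,[-170,-178,5],[0,0,0]],
  [0,[-170,-178,5],[0,0,0]],
  [0,[-170,-178,5],[0,0,0]],
  [0,[-170,-178,5],[0,0,0]],
])

```text
time_s: 1.7
ee_pos: [0.4224, 0.0303, 0.2033]
orientation: [0.152, 0.988, 0.0, -0.0]
force: [0.1, -0.0, -0.1]
gripper_width: 0.0005
grasp_force: 0.0
```

```bash
python3 -c "
from h import *
s=readout.observe();print(s['ee_pos'],s['gripper_width'],rel(i2w(85,-12,.098)),turn(),w2i(s['ee_pos']))
d=grab('top')
cv2.imwrite('pics/t2.png',cv2.resize(d['image'][100:250,180:380],(800,600),interpolation=cv2.INTER_CUBIC))
d=grab('scene')
cv2.imwrite('pics/s2.png',cv2.resize(d['image'][110:260,150:350],(800,600),interpolation=cv2.INTER_CUBIC))"
```

```text
[0.42238582 0.03026698 0.20332791] 0.0005178809369238566 [-13.8 -14.8 105.3] [-0.   -0.05  0.05] [ 70.20798088 -25.69130418]
```

View pics/s2.png

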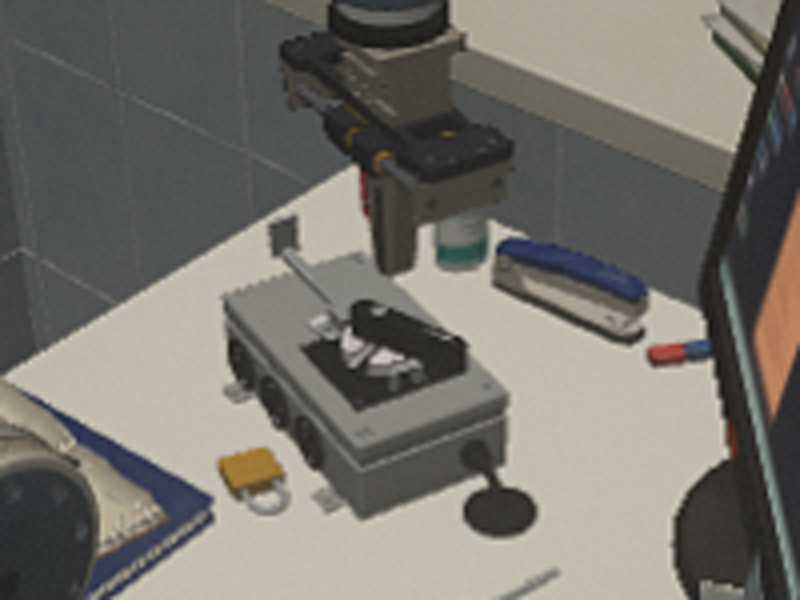

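The gripper is closed and in the clear, on the handle's robot side. I'll descend.

Call:
arm_command([
  [0,[-5,-5,40],[0,0,0]],
  [0,[-14,-14,75],[0,0,0]],
  [0,[-14,-14,105],[0,0,0]],
  [0,[-14,-14,105],[0,0,0]],
  [0,[-14,-14,105],[0,0,0]],
  [0,[-14,-14,105],[0,0,0]],
])

```text
time_s: 2.4
ee_pos: [0.4331, 0.0128, 0.1]
orientation: [0.151, 0.988, 0.0, 0.001]
force: [0.5, -0.3, 0.0]
gripper_width: 0.0008
grasp_force: 0.0
```

```bash
python3 -c "
from h import *
s=readout.observe();print(s['ee_pos'],s['force'],turn(),w2i(s['ee_pos']))
for q in (-1.1,-.9,-.7,-.5,-.3,-.15,0): print(q,rel(i2w(*tgt(q),.098)))"
```

```text
[0.43311291 0.01278691 0.10002944] [ 0.46427983 -0.26926538  0.01425199] [0.04 0.11 0.1 ] [ 83.65332745 -10.20433648]
-1.1 [-18.9  13.4   2.1]
-0.9 [-28.9  18.2   2.1]
-0.7 [-37.8  24.8   2.1]
-0.5 [-45.2  33.1   2.1]
-0.3 [-50.8  42.6   2.2]
-0.15 [-53.6  50.4   2.2]
0 [-55.3  58.6   2.2]
```

Call:
arm_command([
  [0,[-10,9,1],[0,0,0]],
  [0,[-19,13,2],[0,0,0]],
  [0,[-29,18,2],[0,0,0]],
  [0,[-38,25,2],[0,0,0]],
  [0,[-45,33,2],[0,0,0]],
  [0,[-51,43,2],[0,0,0]],
  [0,[-54,51,2],[0,0,0]],
  [0,[-55,57,2],[0,0,0]],
])

```text
time_s: 3.2
ee_pos: [0.5027, 0.0507, 0.0966]
orientation: [0.152, 0.988, 0.0, 0.0]
force: [1.1, -4.3, 1.3]
gripper_width: 0.0003
grasp_force: 1.6
```

Call:
arm_command([
  [0,[0,0,0],[0,0,0]],
  [0,[0,0,0],[0,0,0]],
])

```text
time_s: 3.4
ee_pos: [0.5014, 0.0506, 0.0965]
orientation: [0.152, 0.988, 0.0, -0.0]
force: [0.3, 0.8, 0.6]
gripper_width: 0.0004
grasp_force: 0.0
```

```bash
python3 -c "
from h import *
s=readout.observe();print(s['ee_pos'],s['force'],turn(),w2i(s['ee_pos']))
d=grab('scene')
cv2.imwrite('pics/s3.png',cv2.resize(d['image'][130:235,180:320],(800,600),interpolation=cv2.INTER_CUBIC))"
```

```text
[0.50135586 0.05056385 0.0964576 ] [0.32795117 0.79833983 0.57917802] [ 0.02 -0.04  0.05] [27.10376577 43.52037326]
```

View pics/s3.png

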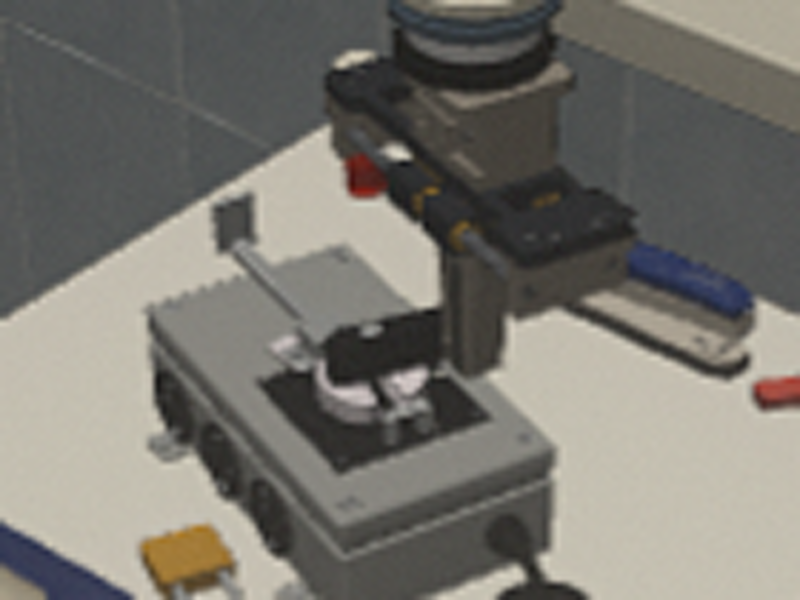

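The slot now looks about in line with the bar. I'll back off, lift, and cross to behind the tab.

Call:
arm_command([
  [0,[0,-12,0],[0,0,0]],
  [0,[0,-14,-45],[0,0,0]],
  [0,[0,-14,-85],[0,0,0]],
  [0,[15,36,-85],[0,0,0]],
  [0,[40,86,-85],[0,0,0]],
  [0,[43,136,-85],[0,0,0]],
  [0,[43,186,-85],[0,0,0]],
  [0,[43,222,-85],[0,0,0]],
])

```text
time_s: 4.25
ee_pos: [0.5274, 0.2761, 0.1818]
orientation: [0.152, 0.988, 0.0, 0.0]
force: [1.3, -0.1, 0.8]
gripper_width: 0.0005
grasp_force: 0.0
```

Call:
arm_command([
  [0,[0,0,0],[0,0,0]],
  [0,[0,0,0],[0,0,0]],
  [0,[0,0,0],[0,0,0]],
])

```text
time_s: 4.55
ee_pos: [0.5267, 0.2732, 0.1813]
orientation: [0.152, 0.988, -0.0, -0.0]
force: [-0.4, 0.4, -0.6]
gripper_width: 0.0003
grasp_force: 0.0
```

```bash
python3 -c "
from h import *
s=readout.observe();print(s['ee_pos'],s['force'],turn(),w2i(s['ee_pos']))
d=grab('top')
c=d['image'][145:235,185:305]; cv2.imwrite('pics/t3.png',cv2.resize(c,None,fx=6.6667,fy=6.6667,interpolation=cv2.INTER_CUBIC))"
```

```text
[0.52674237 0.27317744 0.18127862] [-0.37823509  0.35173968 -0.56290967] [-0.06 -0.04  0.  ] [-192.84045513    0.79072064]
```

View pics/t3.png

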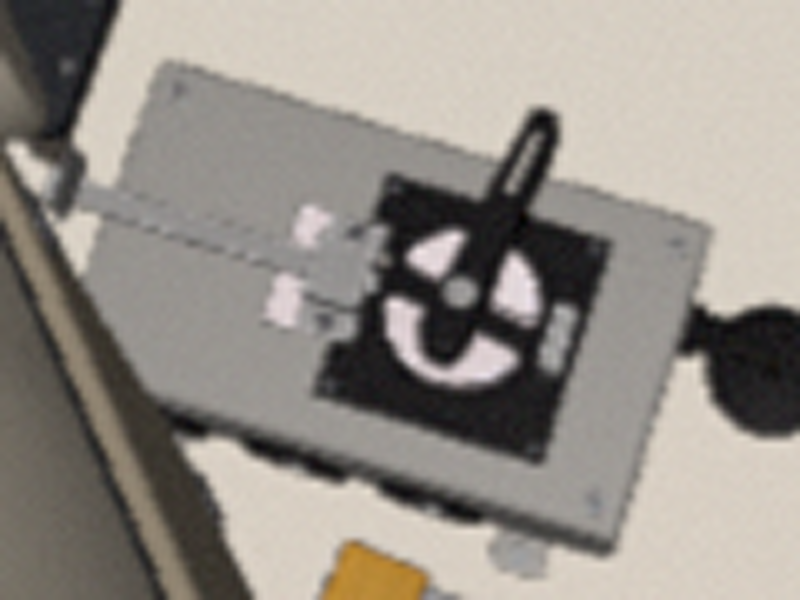

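The handle runs from the axis at (460,292) to its tip at about (544,118), and the slot looks roughly in line with the bar. I'll quantify the angle.

```bash
python3 -c "
from h import *
d=load('top')
a=atz(d,*c2p(460,292),.116);t=atz(d,*c2p(542,116),.116);v=(t-a)[:2]
print(np.linalg.norm(v),np.arctan2(v@-X,v@Y), w2i(a))
t1=atz(d,*c2p(70,147),.114);t2=atz(d,*c2p(52,212),.114);print(w2i(t1),w2i(t2))
print(rel(i2w(-188,0,.096)))"
```

```text
0.06980730322688374 -0.11518992663594933 [-1.3650652   0.60912875]
[-149.57233649    9.30691057] [-147.61331877  -14.95991766]
[ 0.9 -4.7 85.4]
```

The angle measures about -0.12 to -0.14 rad, which is marginal for the nose. I'll go back and nudge the handle about 6 mm further.

Call:
arm_command([
  [0,[0,-50,0],[0,0,0]],
  [0,[-10,-100,0],[0,0,0]],
  [0,[-30,-150,0],[0,0,0]],
  [0,[-43,-200,0],[0,0,0]],
  [0,[-43,-236,0],[0,0,0]],
  [0,[-43,-236,40],[0,0,0]],
  [0,[-43,-236,83],[0,0,0]],
  [0,[-43,-236,83],[0,0,0]],
])

```text
time_s: 5.4
ee_pos: [0.4932, 0.0348, 0.0949]
orientation: [0.153, 0.988, -0.001, -0.004]
force: [-1.4, -0.2, -0.2]
gripper_width: 0.0005
grasp_force: 0.0
```

```bash
python3 -c "
from h import *
s=readout.observe();print(s['ee_pos'],s['force'],turn(),w2i(s['ee_pos']))"
```

```text
[0.49324375 0.03484777 0.09492221] [-1.38846865 -0.19741733 -0.20098173] [-0.17 -0.43 -0.11] [44.53181197 40.50963649]
```

Call:
arm_command([
  [0,[0,6,0],[0,0,0]],
  [0,[0,12,0],[0,0,0]],
  [0,[0,16,0],[0,0,0]],
  [0,[0,19,0],[0,0,0]],
  [0,[0,22,0],[0,0,0]],
  [0,[0,22,0],[0,0,0]],
  [0,[0,22,0],[0,0,0]],
])

```text
time_s: 6.1
ee_pos: [0.5039, 0.058, 0.0986]
orientation: [0.152, 0.988, 0.0, -0.0]
force: [-0.3, 1.1, -1.3]
gripper_width: 0.0003
grasp_force: 0.0
```

```bash
python3 -c "
from h import *
s=readout.observe();print(s['ee_pos'],s['force'],turn(),w2i(s['ee_pos']))"
```

```text
[0.5038673  0.05802543 0.09859399] [-0.27567843  1.14695189 -1.25967975] [ 0.02 -0.03  0.04] [19.23232993 43.67184044]
```

Call:
arm_command([
  [0,[0,-12,0],[0,0,0]],
  [0,[0,-20,-40],[0,0,0]],
  [0,[0,-20,-83],[0,0,0]],
  [0,[15,30,-83],[0,0,0]],
  [0,[40,80,-83],[0,0,0]],
  [0,[44,130,-83],[0,0,0]],
  [0,[44,180,-83],[0,0,0]],
  [0,[44,214,-83],[0,0,0]],
])

```text
time_s: 6.9
ee_pos: [0.5262, 0.2767, 0.1814]
orientation: [0.152, 0.988, 0.0, -0.0]
force: [0.5, 0.0, 0.4]
gripper_width: 0.0006
grasp_force: 0.0
```

Call:
arm_command([
  [0,[0,0,0],[0,0,0]],
  [0,[0,0,0],[0,0,0]],
])

```text
time_s: 7.1
ee_pos: [0.5257, 0.2745, 0.1808]
orientation: [0.151, 0.989, -0.001, -0.001]
force: [-0.4, 0.2, 0.2]
gripper_width: 0.0007
grasp_force: 0.0
```

```bash
python3 -c "
from h import *
s=readout.observe();print(s['ee_pos'],s['force'],turn(),w2i(s['ee_pos']),rel(i2w(-190,1,.095)))
d=grab('top')
c=d['image'][145:235,185:305]; cv2.imwrite('pics/t4.png',cv2.resize(c,None,fx=6.6667,fy=6.6667,interpolation=cv2.INTER_CUBIC))"
```

```text
[0.52571626 0.2745298  0.1807738 ] [-0.38032278  0.20580373  0.15097281] [-0.08 -0.07  0.12] [-193.82166771   -0.59455704] [-1.7 -3.7 85.8]
```

View pics/t4.png

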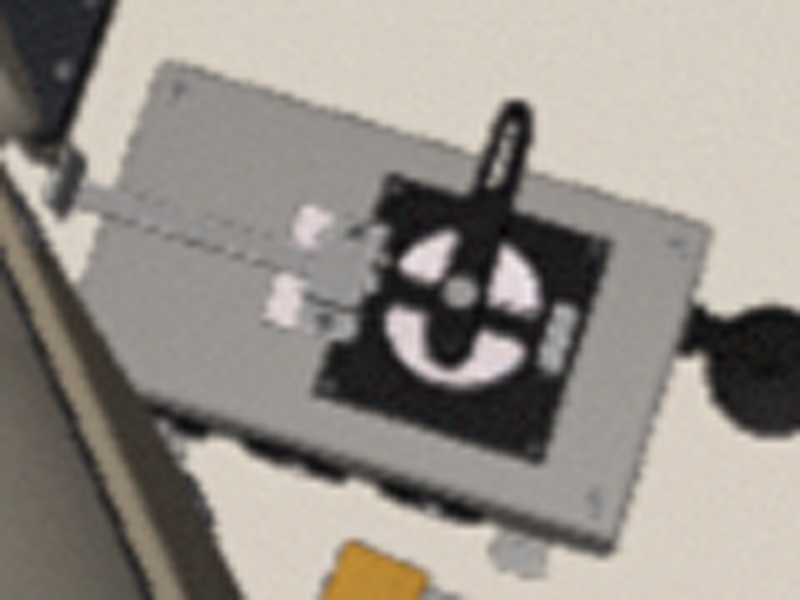

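The handle (16.8° off the image vertical) is now parallel to the plate edge (17.6°), so the slot is lined up. I'll descend behind the tab and push.

Call:
arm_command([
  [0,[-1,0,45],[0,0,0]],
  [0,[-1,0,85],[0,0,0]],
  [0,[-1,0,85],[0,0,0]],
  [0,[-1,-12,85],[0,0,0]],
  [0,[-1,-24,85],[0,0,0]],
  [0,[-1,-36,85],[0,0,0]],
  [0,[-1,-48,85],[0,0,0]],
  [0,[-1,-60,85],[0,0,0]],
])

```text
time_s: 7.95
ee_pos: [0.51, 0.2167, 0.098]
orientation: [0.152, 0.988, 0.001, 0.001]
force: [1.0, 1.2, 2.8]
gripper_width: 0.0001
grasp_force: 1.2
```

Call:
arm_command([
  [0,[0,-10,0],[0,0,0]],
  [0,[0,-18,0],[0,0,0]],
  [0,[0,-26,0],[0,0,0]],
  [0,[0,-32,0],[0,0,0]],
  [0,[0,-38,0],[0,0,0]],
  [0,[0,-43,0],[0,0,0]],
  [0,[0,-45,0],[0,0,0]],
  [0,[0,-45,0],[0,0,0]],
])

```text
time_s: 8.75
ee_pos: [0.4954, 0.1741, 0.0963]
orientation: [0.152, 0.988, -0.0, -0.0]
force: [-0.6, -0.5, -0.0]
gripper_width: 0.0004
grasp_force: 0.0
```

```bash
python3 -c "
from h import *
s=readout.observe();print(s['ee_pos'],s['force'],turn(),w2i(s['ee_pos']))"
```

```text
[0.4953584  0.17408323 0.0963257 ] [-0.59824432 -0.45813979 -0.01189009] [-0.04 -0.05  0.02] [-88.89529052   0.65749732]
```

Call:
arm_command([
  [0,[0,-2,0],[0,0,0]],
  [0,[0,-4,0],[0,0,0]],
  [0,[0,-6,0],[0,0,0]],
  [0,[0,-6,0],[0,0,0]],
])

```text
time_s: 9.15
ee_pos: [0.4937, 0.1685, 0.0964]
orientation: [0.152, 0.988, -0.0, -0.0]
force: [-0.0, 0.1, 0.0]
gripper_width: 0.0001
grasp_force: 0.1
```

Call:
arm_command([
  [0,[0,-1,0],[0,0,0]],
  [0,[0,-2,0],[0,0,0]],
  [0,[0,-2,0],[0,0,0]],
])

```text
time_s: 9.45
ee_pos: [0.4933, 0.1667, 0.0965]
orientation: [0.152, 0.988, -0.0, -0.0]
force: [-0.6, 0.1, -0.4]
gripper_width: 0.0006
grasp_force: 0.3
```

```bash
python3 -c "
from h import *
s=readout.observe();print(s['ee_pos'],s['force'],turn(),w2i(s['ee_pos']))"
```

```text
[0.49328873 0.16672688 0.09652569] [-0.62510745  0.0884422  -0.38231066] [-0.01 -0.01  0.03] [-81.25705575   0.89571633]
```

Call:
arm_command([
  [0,[0,-1,0],[0,0,0]],
  [0,[0,-2,0],[0,0,0]],
  [0,[0,-3,0],[0,0,0]],
])

```text
time_s: 9.75
ee_pos: [0.4934, 0.1658, 0.0969]
orientation: [0.152, 0.988, 0.002, 0.001]
force: [1.1, 16.2, -3.5]
gripper_width: 0.0006
grasp_force: 7.4
```

Call:
arm_command([
  [0,[0,-1,0],[0,0,0]],
  [0,[0,-2,0],[0,0,0]],
  [0,[0,-2,0],[0,0,0]],
])

```text
time_s: 10.05
ee_pos: [0.4934, 0.1657, 0.097]
orientation: [0.153, 0.988, 0.003, 0.001]
force: [1.0, 21.5, -5.9]
gripper_width: 0.0006
grasp_force: 10.3
```

```bash
python3 -c "
from h import *
s=readout.observe();print(s['ee_pos'],s['force'],turn(),w2i(s['ee_pos']))"
```

```text
[0.49338325 0.16570869 0.09699689] [ 1.03212696 21.49591313 -5.85646537] [ 0.4   0.07 -0.09] [-80.31440856   1.29204179]
```

The bar is hard against its stop: 21 N, at the expected home position. I'll withdraw and move round to the other flank of the handle.

Call:
arm_command([
  [0,[0,14,0],[0,0,0]],
  [0,[0,18,-30],[0,0,0]],
  [0,[0,18,-60],[0,0,0]],
  [0,[-30,0,-60],[0,0,0]],
  [0,[-48,-38,-60],[0,0,0]],
  [0,[-48,-38,-60],[0,0,0]],
  [0,[-48,-38,-30],[0,0,0]],
  [0,[-48,-38,0],[0,0,0]],
])

```text
time_s: 10.85
ee_pos: [0.5271, 0.1115, 0.0967]
orientation: [0.152, 0.988, 0.0, 0.001]
force: [-1.2, 0.1, -0.4]
gripper_width: 0.0007
grasp_force: 0.0
```

Call:
arm_command([
  [0,[0,0,0],[0,0,0]],
  [0,[0,0,0],[0,0,0]],
])

```text
time_s: 11.05
ee_pos: [0.526, 0.1117, 0.0966]
orientation: [0.152, 0.988, -0.0, -0.001]
force: [-0.4, -0.2, -0.7]
gripper_width: 0.0006
grasp_force: 0.0
```

```bash
python3 -c "
from h import *
s=readout.observe();print(s['ee_pos'],s['force'],turn(),w2i(s['ee_pos']))
d=grab('top')
c=d['image'][145:235,185:305]; cv2.imwrite('pics/t5.png',cv2.resize(c,None,fx=6.6667,fy=6.6667,interpolation=cv2.INTER_CUBIC))"
```

```text
[0.52595217 0.11171158 0.09663188] [-0.37593529 -0.24115176 -0.70783101] [-0.05 -0.07  0.05] [-38.61011742  48.59081867]
```

View pics/t5.png

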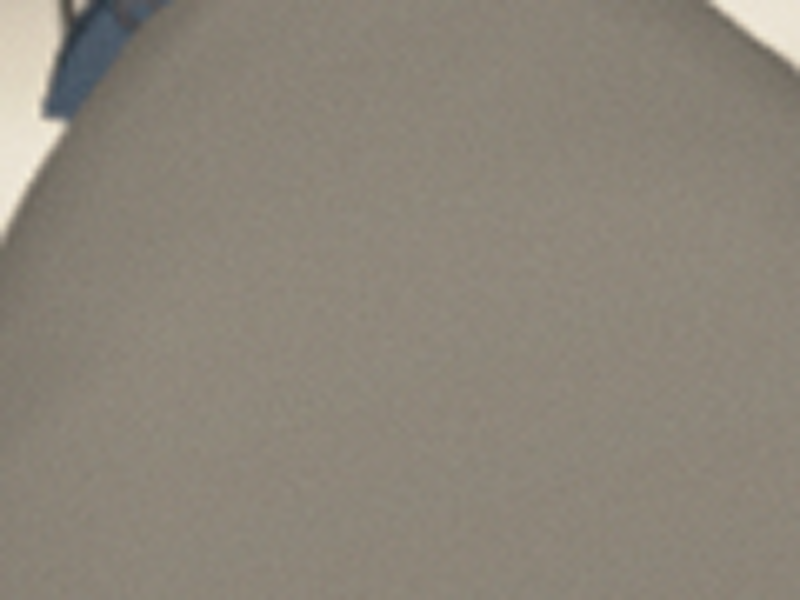

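The arm blocks this view, so I'll go by force and push the handle back towards +x of the isolator.

Call:
arm_command([
  [0,[0,-6,0],[0,0,0]],
  [0,[0,-12,0],[0,0,0]],
  [0,[0,-15,0],[0,0,0]],
  [0,[0,-18,0],[0,0,0]],
  [0,[0,-20,0],[0,0,0]],
])

```text
time_s: 11.6
ee_pos: [0.5215, 0.093, 0.0974]
orientation: [0.152, 0.988, 0.001, 0.001]
force: [2.5, 11.6, 1.6]
gripper_width: 0.0005
grasp_force: 5.7
```

Call:
arm_command([
  [0,[0,-1,0],[0,0,0]],
  [0,[0,-2,0],[0,0,0]],
  [0,[0,-2,0],[0,0,0]],
])

```text
time_s: 11.9
ee_pos: [0.5215, 0.0926, 0.0975]
orientation: [0.153, 0.988, 0.002, 0.002]
force: [2.4, 13.7, 0.1]
gripper_width: 0.0006
grasp_force: 7.0
```

```bash
python3 -c "
from h import *
s=readout.observe();print(s['ee_pos'],s['force'],turn(),w2i(s['ee_pos']))"
```

```text
[0.5215251  0.09258554 0.09748239] [ 2.37409963 13.70116394  0.14364492] [ 0.28  0.14 -0.06] [-19.03804291  50.11995726]
```

The lock holds at about 14 N. I'll hold a moment longer, then draw clear.

Call:
arm_command([
  [0,[0,0,0],[0,0,0]],
  [0,[0,0,0],[0,0,0]],
  [0,[0,0,0],[0,0,0]],
  [0,[0,10,0],[0,0,0]],
  [0,[0,20,0],[0,0,0]],
  [0,[0,20,-40],[0,0,0]],
  [0,[0,20,-85],[0,0,0]],
  [0,[0,60,-100],[0,0,0]],
])

```text
time_s: 12.7
ee_pos: [0.5386, 0.1459, 0.2004]
orientation: [0.153, 0.988, -0.0, 0.002]
force: [0.1, -0.6, -0.5]
gripper_width: 0.0007
grasp_force: 0.0
```

Call:
arm_command([
  [0,[0,50,0],[0,0,0]],
  [0,[0,100,0],[0,0,0]],
  [0,[0,150,0],[0,0,0]],
  [0,[0,150,0],[0,0,0]],
  [0,[0,150,0],[0,0,0]],
  [0,[0,150,0],[0,0,0]],
])

```text
time_s: 13.3
ee_pos: [0.582, 0.2898, 0.196]
orientation: [0.152, 0.988, -0.001, -0.001]
force: [-0.4, 1.1, 0.2]
gripper_width: 0.0006
grasp_force: 0.0
```

```bash
python3 -c "
from h import *
s=readout.observe();print(s['ee_pos'],s['force'],abs(s['joint_velocities']).max())
d=grab('top')
c=d['image'][145:235,185:305]; cv2.imwrite('pics/t6.png',cv2.resize(c,None,fx=6.6667,fy=6.6667,interpolation=cv2.INTER_CUBIC))"
```

```text
[0.58204977 0.2898295  0.19601444] [-0.41926916  1.07719985  0.23049997] 0.015312778455731408
```

View pics/t6.png

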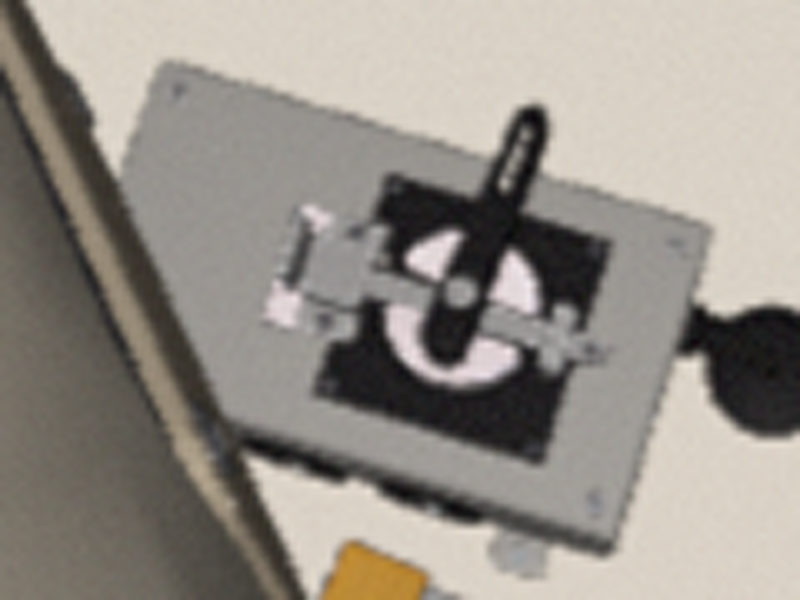

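The bar runs through the disc and keeper, with its nose at about (600,350). The handle rests on the lock's play with its tip at (533,115), and the arm is clear. I'll hand it in.

```bash
python3 -c "
from h import *
print(env.job_done())"
```

```text
the job is handed in; nothing more can be done
None
```

The switch is locked off: the bar is home through the disc and keeper, the handle held against a push of about 14 N, the arm is clear, and the job was handed in at about 13 s; no verdict came back.

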